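# Clear the eye of the clamped suspension arm and present the new bushing

### The arm

A 7-joint arm with a two-finger parallel gripper is mounted at the origin on the work surface. World frame = base frame: x ahead of the robot, y to its left, z up, the work surface at z = 0. Lengths are in m, angles in rad, forces in N, time in s.
With the tool pointing down it reaches from about 0.425 to 0.95 m from the base axis. Payload 16.7 kg.
Tool frame: the origin (TCP) lies at the very end of the fingers, on their centre line; the grasp point (between the pads) lies 19 mm behind it (robot.tcp_to_grasp is the distance from the TCP to the grasp point, in m); z points along the fingers, y is the line along which they close (so a half turn about z gives the same grasp; the last joint's range is limited). The gripper opens to 94 mm and grips with 3 to 60 N. Pads are 16 mm wide; open, the fingers measure 119 mm over their backs; the gripper's body (75 mm by 177 mm) begins 78 mm behind the grasp point.
Start: joints at [1.093, 0.426, 0.074, 1.606, -0.034, 1.111, -0.067], TCP at [0.217, -0.639, 0.205] pointing down, gripper open.
Joint ranges: [-2.85, 2.85], [-0.5, 2.14], [-1.23, 1.37], [0.21, 2.46], [-1.02, 4.16], [0.16, 2.05], [-2.73, 2.73]. Speed limits (rad/s): [1.89, 1.89, 2.39, 2.39, 3.01, 3.01, 3.01].

### API

Orientations are given as a 3x3 rotation matrix whose columns are the frame's x, y, z axes.
In Python, from bench import status, grab_frame, camera_params, close_job, robot gives the robot as it stands.
- The arm moves only by the tool servo_tool, never from a script. Its argument "series" is a list of rows, each an object of numbers: "tx", "ty", "tz": the shift along the tool's x, y, z in m; "rx", "ry", "rz": the turn, a rotation vector about the tool's x, y, z in degrees. A call has 1 to 12 rows; each row shifts and turns the commanded pose from where the row before left it, along the tool's axes as they then stand; what a row does not reach is not made up. A row lasts 1/8 s, in which the tool goes at most 62.5 mm and 10.7 degrees, less where a joint would pass 70% of its speed; a pose out of reach is approached as far as the arm can. A call is refused whole if a number of a shift passes 0.0625 or a number of a turn 10.7, either way. A call with a gripper value outside its range is refused whole. "gripper" is the finger opening in m, from 0 to 0.094, set as the call begins (left out, the last holds). The fingers move at their own pace and stop on an object; "newtons" is the grip in N (left out, the last holds). Time passes only in rows, so rows that do not move let the fingers close. It gives the time, the measured TCP pose, the force, the opening and the grip force at its end, in the units of the state.
- status.get_state(): the state, without advancing time (a new reading comes with each control period).
- grab_frame(name): name is "scene" or "top"; returns (picture, depth): 420x560x3 uint8, blue, green, red; 420x560 float32, m along the optical axis (not along the pixel's ray), 0 where there is no reading.
- camera_params(name): a dict with "fov_y" (degrees; the focal length in pixels is half the picture's height over the tangent of half this angle, whatever the lens; pixels are square), "cx", "cy" (the principal point, pixels), "xyz" and "rotation" of the camera in the world. Camera axes: x right, y up, looking along -z (the intrinsics and any distortion apply to the point x, -y, -z); pixel columns grow to the right and rows downward; lengths in m; the calibration is good to about 2 mm. A picture is of the moment at which its call begins. camera_params takes no time and is no camera call.
- close_job(): hands the job in; it is judged then, once.
The state is a dict: "time": time; "qpos": joint angles; "joint_velocities": joint speeds; "joint_torque": joint torques, N m; "position": TCP position; "orientation": TCP orientation; "contact_force": force on the tool from outside, world axes, zero at the start; "wrist_torque": the same for the moment, N m; "finger_gap": finger opening in m; "finger_force": force on a finger pad.
Only numpy, scipy, OpenCV 4.12 (cv2) and the standard library are available. Lean on these libraries where they do the work, as an engineer would, in place of code of your own. Each camera call takes 0.05 s, during which the arm holds its last target. There are 200 camera calls.

### The job

Pull the setting plug out of the eye of the suspension arm in the vise and put it back in its own storage block, the one of the three whose hole fits its nose closely, fully home and let go. Then take the new bushing with the flat bar on top out of the wash pan, carry it over the vise without it touching the vise or the suspension arm, and finish still holding it: upright and still, its lower end about one centimetre above the eye, centred on the bore, its flat bar in line with the arm's tube, touching nothing but the gripper. Leave the worn bushing, the small plug, the can and the wrench as they are.

Things in the scene. Friction and masses are not known exactly. Their poses are not given: they have to be found in the camera images.
- plug: steel setting plug, at the start upright with its nose in the eye. Origin: centre of the underside of the nose; z up along it. Nose 34 mm diameter, 35 mm long, chamfered; above it a collar 52 mm across, 35 to 41 mm above the origin, which rests on the eye and later on its block; on top a round grip knob 24 mm diameter, 41 to 81 mm above the origin. About 0.3 kg
- bushing: new bushing standing loose in the wash pan. Origin: centre of its underside; z up. Steel sleeve 34 mm diameter, 45 mm high; black rubber flange 42 mm across, 45 to 51 mm above the origin; on top a flat upright steel bar to grip across its thickness: 34 mm long along the bushing's x axis, 12 mm thick along y, 51 to 89 mm above the origin. About 0.28 kg
- vise: grey bench vise, fixed, with the brown suspension arm clamped in it. Origin: centre of its foot on the bench; z up. Screw towards +x (to 195 mm), anvil towards -x (to 110 mm). Jaws 100 mm wide along y, 116 mm over both along x, tops 165 mm above the bench, the highest part. Arm tube: 32 mm diameter, along the vise's y, centre 130 mm high, from y -75 mm to the eye on the +y side
- eye (a point): centre of the upper face of the eye at the end of the suspension arm, 152.5 mm above the bench and 130 mm from the vise's origin along its +y; z up, y along the arm's tube. The eye is an upright ring 64 mm outside, bore 37 mm, 45 mm high, open at both ends
- block_m_hole0 (a point): mouth (centre, at the top face) of the 37 mm round hole through the block that the setting plug belongs to; z up. Block: aluminium, 58 x 58 x 42 mm high, fixed on the bench. The three blocks stand in a row in any order and differ only in hole size
- block_s_hole0 (a point): mouth (centre, at the top face) of the 27 mm round hole through the small block, in which the small plug stands; z up. Block: aluminium, 58 x 58 x 42 mm high, fixed on the bench. The three blocks stand in a row in any order and differ only in hole size
- block_l_hole0 (a point): mouth (centre, at the top face) of the 47 mm round hole through the large block, empty and too wide for this plug; z up. Block: aluminium, 58 x 58 x 42 mm high, fixed on the bench. The three blocks stand in a row in any order and differ only in hole size
- pan: round steel wash pan, fixed, 240 mm across the rim, 55 mm high, floor 4 mm thick, walls 4 mm. Origin: centre of its underside. The new and the worn bushing stand on its floor
- old_bushing: bystander: worn dark bushing standing in the pan, 40 mm diameter, 46 mm high, with no bar on top. Origin: centre of its underside
- small_plug: bystander: small steel setting plug seated in the small block, nose 24 mm, collar 38 mm, knob 24 mm diameter with its top 46 mm above the block. Origin: centre of its underside
- can: bystander: closed can standing on the bench, 62 mm diameter, 130 mm high. Origin: centre of its underside
- wrench: bystander: steel wrench, 180 mm long, lying on the bench. Origin near its middle, at its underside
Mind the look-alikes: they are no part of the job. What is shaped like the part that bears block_m_hole0 but pink or yellow is not meant.

How it is judged:
By the outcome, as a careful person would: the job done as asked, in the order asked, and still so for the second after the job is handed in, while the arm keeps its last pose, push and grip.
It also fails if it takes over 67 s, if anything falls off the work surface, if the arm or the gripper's body presses on something with over 40 N, if the wrist force passes 120 N, or if a joint passes its speed limit or range.

## Working session

There is one attempt and no reset: what is moved stays moved. The work goes in short steps, Python scripts to look and compute and a tool call to move; the robot and the scene stay as the last step left them, time stands still between calls to the robot, and variables do not carry over. Pictures are saved under pics/ and viewed, at most 10 in all, crops included, and the job is handed in when it is done.

Besides the shell and the picture viewer there is one more tool, called after "Call:" by a JSON object that holds its "api" and its "payload". servo_tool: Moves the arm, as the interface text tells. Its arguments: {"type":"object","properties":{"series":{"type":"array"},"gripper":{"type":"number"},"newtons":{"type":"number"}},"required":["series"]}

```bash
mkdir -p pics; ls; python3 - <<'E'
from bench import *
import cv2,numpy as np
s=status.get_state();print(s)
for n in("scene","top"):
    p,d=grab_frame(n);cv2.imwrite(f"pics/{n}0.png",p);np.save(f"{n}0.npy",d);print(n,camera_params(n))
E
```

```text
pics
{'time': 0.0, 'qpos': array([ 1.09349495,  0.42670709,  0.07383175,  1.60659564, -0.0340822 ,
        1.11082883, -0.06708122]), 'joint_velocities': array([-9.17407471e-05, -3.18509082e-05, -7.70895545e-04, -3.01957017e-04,
       -9.26617702e-04,  1.36204776e-03,  3.60891305e-04]), 'joint_torque': array([-2.73781852e-04, -9.35799837e+01,  3.66652228e+00, -4.54178774e+01,
       -4.88334324e-02,  2.01650203e-02,  8.60094929e-05]), 'position': array([ 0.21715838, -0.63864633,  0.2047967 ]), 'orientation': array([[ 9.46748359e-01,  3.21974049e-01, -5.06144787e-04],
       [ 3.21974431e-01, -9.46747634e-01,  1.17599672e-03],
       [-1.00550954e-04, -1.27633865e-03, -9.99999180e-01]]), 'contact_force': array([-0.90967806,  1.25180083, -0.52571667]), 'wrist_torque': array([ 0.01176929,  0.01025053, -0.04653113]), 'finger_force': 0.0, 'finger_gap': 0.09391481348023387}
scene {'fov_y': 43.55067615469726, 'cx': 284.8011403183513, 'cy': 211.79266092034862, 'xyz': array([ 0.93416921, -0.79751525,  1.12775248]), 'rotation': array([[ 0.89296216, -0.33958471,  0.29546709],
       [ 0.44974134,  0.70040902, -0.55422011],
       [-0.01874314,  0.62778136,  0.77816403]])}
top {'fov_y': 52.46258529863157, 'cx': 278.975567222602, 'cy': 209.91628458373344, 'xyz': array([ 0.45383932, -0.05283267,  1.18019902]), 'rotation': array([[-2.10881993e-02,  9.95126670e-01, -9.63234011e-02],
       [-9.99777543e-01, -2.09524089e-02,  2.42108526e-03],
       [ 3.91079222e-04,  9.63530295e-02,  9.95347146e-01]])}
```

View pics/scene0.png

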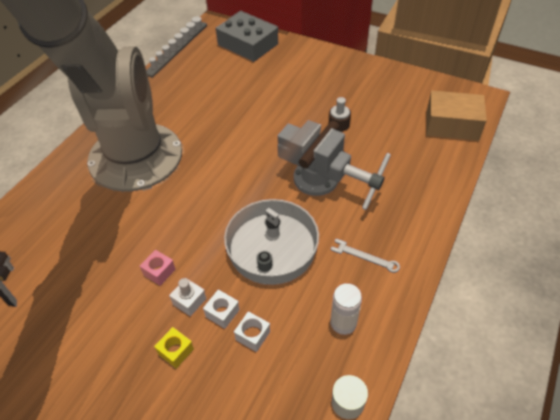

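View pics/top0.png

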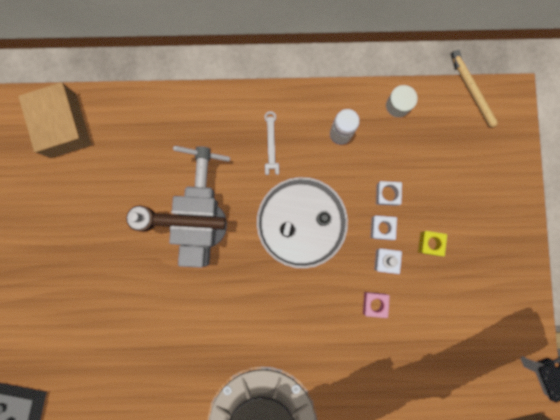

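The scene shows the plug on the eye near top (139,217), the vise at (195,220) and the pan at (302,222). The new bushing is at (287,229), the old one at (324,218). The block row is at (390,193), (385,228) and (389,261), the last holding the small plug. Next I measure them from both cameras.

```bash
cat > h.py <<'E'
from bench import *
import cv2,numpy as np
def cloud(n,d):
    c=camera_params(n);f=210/np.tan(np.radians(c["fov_y"]/2))
    v,u=np.mgrid[0:420,0:560]
    P=np.stack([(u-c["cx"])/f*d,-(v-c["cy"])/f*d,-d],-1)
    W=P@c["rotation"].T+c["xyz"]; W[d==0]=np.nan
    return W
def proj(n,X):
    c=camera_params(n);f=210/np.tan(np.radians(c["fov_y"]/2))
    p=(np.atleast_2d(X)-c["xyz"])@c["rotation"]
    return np.c_[c["cx"]+f*p[:,0]/-p[:,2],c["cy"]-f*p[:,1]/-p[:,2]]
E
python3 - <<'E'
from h import *
np.set_printoptions(precision=4,suppress=True)
T=cloud("top",np.load("top0.npy"));S=cloud("scene",np.load("scene0.npy"))
def px(W,u,v,r=1): return np.nanmedian(W[v-r:v+r+1,u-r:u+r+1].reshape(-1,3),0)
for nm,u,v in [("knob",139,215),("bush",288,228),("old",324,218),("bench",330,300),("panfl",300,250),("blkA",380,193),("blkB",376,228),("blkC",380,262),("smallknob",390,261),("can",347,118),("jaw",193,206)]:print(nm,px(T,u,v))
for nm,u,v in [("knob",340,103),("bush",272,214),("old",264,256),("smallknob",184,286),("blkA",262,322),("can",347,293)]:print("S",nm,px(S,u,v))
# height-band clusters per camera near ROI
def band(W,x0,x1,y0,y1,z0,z1):
    m=(W[...,0]>x0)&(W[...,0]<x1)&(W[...,1]>y0)&(W[...,1]<y1)&(W[...,2]>z0)&(W[...,2]<z1)
    return m
for n,W in(("T",T),("S",S)):
    for z0,z1 in((0.036,0.048),(.075,.1)):
        m=band(W,.2,.8,-.5,-.2,z0,z1).astype(np.uint8)
        k,l,st,c=cv2.connectedComponentsWithStats(m)
        for i in range(1,k):
            if st[i,4]>8:
                p=W[l==i];print(n,z0,st[i,:].tolist(),c[i],(np.nanmax(p,0)+np.nanmin(p,0))/2,np.median(p,0))
p=cv2.imread("pics/top0.png")
a=cv2.resize(p[170:290,355:455],None,fx=4,fy=4,interpolation=cv2.INTER_CUBIC)
b=cv2.resize(p[170:290,110:210],None,fx=4,fy=4,interpolation=cv2.INTER_CUBIC)
cv2.imwrite("pics/crop.png",np.hstack([a,b]))
E
```

```text
knob [0.5454 0.2737 0.181 ]
bush [ 0.5123 -0.0776  0.0934]
old [ 0.539  -0.1746  0.0509]
bench [ 0.3182 -0.1897 -0.0012]
panfl [ 0.4558 -0.1111  0.0058]
blkA [ 0.6064 -0.3282  0.0412]
blkB [ 0.5099 -0.3132  0.0441]
blkC [ 0.4196 -0.3205  0.0425]
smallknob [ 0.423  -0.3359  0.087 ]
can [ 0.7859 -0.2324  0.1297]
jaw [0.5658 0.1506 0.1656]
S knob [0.5445 0.2725 0.1956]
S bush [ 0.5156 -0.0819  0.0918]
S old [ 0.5419 -0.178   0.0514]
S smallknob [ 0.4289 -0.351   0.0839]
S blkA [ 0.6206 -0.3342  0.0437]
S can [ 0.7776 -0.229   0.1303]
T 0.036 [331, 133, 11, 9, 18] [335.     137.5556] [ 0.7604 -0.2154  0.0421] [ 0.7577 -0.2111  0.0432]
T 0.036 [378, 181, 23, 23, 255] [389.5373 192.0745] [ 0.6063 -0.3533  0.0419] [ 0.6059 -0.3568  0.0425]
T 0.036 [333, 194, 11, 25, 37] [339.1622 205.2432] [ 0.5712 -0.2146  0.0421] [ 0.5734 -0.2192  0.0417]
T 0.036 [372, 216, 24, 23, 341] [383.8944 226.9179] [ 0.5122 -0.335   0.042 ] [ 0.5127 -0.3349  0.0426]
T 0.036 [335, 220, 10, 29, 40] [341.15 232.9 ] [ 0.4964 -0.2152  0.0422] [ 0.4999 -0.223   0.0427]
T 0.036 [421, 231, 25, 25, 352] [433.4886 242.7159]
[... 801 characters left out ...]
 382] [186.7461 294.9241] [ 0.4218 -0.3465  0.0422] [ 0.4319 -0.3556  0.0422]
S 0.036 [203, 290, 35, 31, 436] [220.0413 304.8647] [ 0.5098 -0.3375  0.042 ] [ 0.5109 -0.3386  0.0419]
S 0.036 [234, 312, 35, 33, 358] [251.2458 327.6173] [ 0.6044 -0.356   0.0418] [ 0.6045 -0.3569  0.0419]
S 0.036 [331, 316, 18, 12, 49] [339.2449 323.7551] [ 0.7771 -0.2586  0.042 ] [ 0.7799 -0.262   0.0413]
S 0.036 [154, 327, 38, 34, 493] [172.2982 343.9128] [ 0.4667 -0.4676  0.0419] [ 0.4657 -0.469   0.0418]
S 0.075 [178, 278, 11, 12, 101] [183.2574 283.4752] [ 0.4229 -0.3458  0.0842] [ 0.4241 -0.3472  0.0872]
S 0.075 [332, 303, 19, 17, 114] [340.3684 313.886 ] [ 0.7762 -0.257   0.0873] [ 0.7788 -0.2614  0.0883]
```

View pics/crop.png

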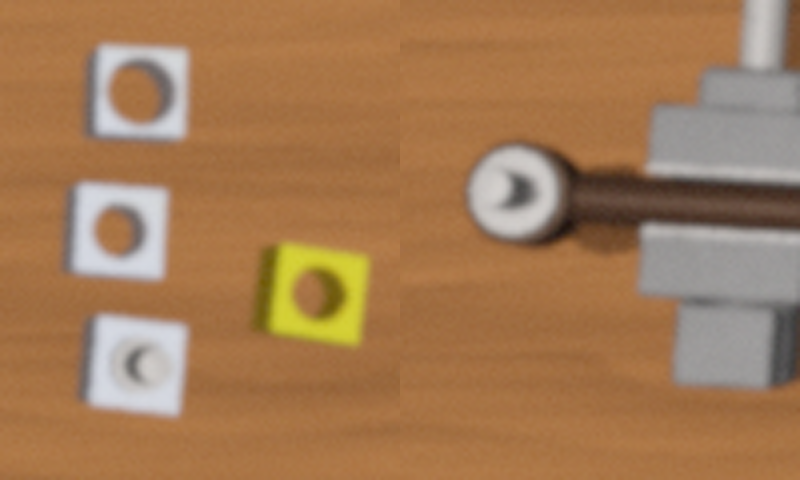

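The 37 mm block is the middle of the row, at about (0.511, -0.336). The block at (390,193) has the bigger hole, and the yellow and pink ones are decoys. Next are the finer measurements of the knob, tube axis, bar angle and holes.

```bash
cat >> h.py <<'E'
def roi(W,c,r,z0,z1):
    m=(np.hypot(W[...,0]-c[0],W[...,1]-c[1])<r)&(W[...,2]>z0)&(W[...,2]<z1)
    return W[m]
def yaw(p):
    q=p[:,:2]-p[:,:2].mean(0);w,v=np.linalg.eigh(q.T@q);return np.degrees(np.arctan2(v[1,1],v[0,1]))%180,np.sqrt(w/len(p))
def rect(p): 
    r=cv2.minAreaRect(p[:,:2].astype(np.float32)*1000);return np.round(r[0],1),np.round(r[1],1),round(r[2],1)
E
python3 - <<'E'
from h import *
np.set_printoptions(precision=4,suppress=True)
for n in("top","scene"):
    W=cloud(n,np.load(n+"0.npy"));print(n)
    k=roi(W,(.545,.273),.03,.19,.21);print(" knobtop",len(k),k.mean(0),rect(k))
    k=roi(W,(.545,.273),.04,.154,.166);print(" collar",len(k),k.mean(0),rect(k))
    k=roi(W,(.513,-.079),.035,.082,.1);print(" bar",len(k),k.mean(0),rect(k),yaw(k))
    k=roi(W,(.513,-.079),.035,.05,.062);print(" flange",len(k),k.mean(0),rect(k))
    k=roi(W,(.539,.143),.09,.160,.170);print(" jaws",len(k),k.mean(0),rect(k))
    k=roi(W,(.54,.18),.06,.137,.152);print(" tube",len(k),k.mean(0),yaw(k))
    k=roi(W,(.54,-.176),.03,.045,.06);print(" old",k.mean(0))
    k=roi(W,(.511,-.336),.045,.037,.047);print(" blk",rect(k),k[:,2].mean())
E
```

```text
top
 knobtop 94 [0.5425 0.2834 0.1991] (array([542.3, 284. ]), array([22.7, 22.2]), 51.9)
 collar 302 [0.5412 0.2797 0.1588] (array([541.3, 282.1]), array([60.2, 57.9]), 5.3)
 bar 64 [ 0.5126 -0.0734  0.0937] (array([512.7, -73.5]), array([11.8, 33.8]), 74.6) (np.float64(164.6098736710461), array([0.0035, 0.0098]))
 flange 126 [ 0.5124 -0.073   0.0558] (array([513.1, -73.1]), array([37. , 39.9]), 89.0)
 jaws 1420 [0.5312 0.1545 0.1659] (array([532.2, 155.4]), array([100.4, 116. ]), 85.8)
 tube 594 [0.5344 0.1801 0.1446] (np.float64(85.94314333388009), array([0.0087, 0.034 ]))
 old [ 0.5416 -0.174   0.0482]
 blk (array([ 512.5, -335.5]), array([59.1, 57.9]), 84.1) 0.04239698350176643
scene
 knobtop 58 [0.5416 0.2793 0.1978] (array([539.5, 281.9]), array([21.9, 25.5]), 33.2)
 collar 176 [0.5448 0.2748 0.1587] (array([542.3, 276.7]), array([60.9, 54.5]), 4.2)
 bar 80 [ 0.5121 -0.0779  0.0912] (array([511. , -75.9]), array([14.6, 36.7]), 75.3) (np.float64(164.11317213383526), array([0.004 , 0.0108]))
 flange 104 [ 0.5126 -0.0835  0.0557] (array([512.8, -80.2]), array([39.7, 33.7]), 32.3)
 jaws 863 [0.5327 0.1498 0.1654] (array([531.6, 153.1]), array([105.1, 117.6]), 85.6)
 tube 280 [0.5346 0.1779 0.1452] (np.float64(83.56897469857115), array([0.0204, 0.0333]))
 old [ 0.541  -0.178   0.0486]
 blk (array([ 510.3, -338. ]), array([61., 61.]), 85.4) 0.04194799049755015
```

Call:
{"api": "servo_tool", "payload": {"series": [{"rz": 9.4,"tz": -0.03},{"rz": 9.4,"tz": -0.03},{"tz": -0.03},{"tx": 0.06,"ty": -0.03},{"tx": 0.06,"ty": -0.04},{"tx": 0.06,"ty": -0.05},{"tx": 0.06,"ty": -0.06},{"tx": 0.04,"ty": -0.06},{"ty": -0.06},{"ty": -0.06},{"ty": -0.06},{"ty": -0.06}], "gripper": 0.07}}

```text
invalid input
```

Call:
{"api": "servo_tool", "payload": {"series": [{"tx": 0,"ty": 0,"tz": -0.03,"rx": 0,"ry": 0,"rz": 9.4},{"tx": 0,"ty": 0,"tz": -0.03,"rx": 0,"ry": 0,"rz": 9.4}], "gripper": 0.07}}

```text
time: 0.35
position: [0.2171, -0.6387, 0.2656]
orientation: [[1.0, -0.006, -0.001], [-0.006, -1.0, 0.001], [-0.001, -0.001, -1.0]]
contact_force: [-0.3, -0.9, 1.0]
finger_gap: 0.0778
finger_force: 0.0
```

Call:
{"api": "servo_tool", "payload": {"series": [{"tx": 0.06,"ty": -0.03,"tz": -0.03},{"tx": 0.06,"ty": -0.04,"tz": 0},{"tx": 0.06,"ty": -0.05,"tz": 0},{"tx": 0.06,"ty": -0.05,"tz": 0},{"tx": 0.04,"ty": -0.05,"tz": 0},{"tx": 0,"ty": -0.06,"tz": 0},{"tx": 0,"ty": -0.06,"tz": 0},{"tx": 0,"ty": -0.06,"tz": 0},{"tx": 0,"ty": -0.06,"tz": 0},{"tx": 0,"ty": -0.06,"tz": 0},{"tx": 0,"ty": -0.06,"tz": 0},{"tx": 0,"ty": -0.06,"tz": 0}]}}

```text
invalid input
```

Call:
{"api": "servo_tool", "payload": {"series": [{"tx": 0.04,"ty": -0.03,"tz": -0.03,"rx": 0,"ry": 0,"rz": 0},{"tx": 0.04,"ty": -0.04,"tz": 0,"rx": 0,"ry": 0,"rz": 0},{"tx": 0.04,"ty": -0.04,"tz": 0,"rx": 0,"ry": 0,"rz": 0},{"tx": 0.04,"ty": -0.04,"tz": 0,"rx": 0,"ry": 0,"rz": 0},{"tx": 0.04,"ty": -0.04,"tz": 0,"rx": 0,"ry": 0,"rz": 0},{"tx": 0.04,"ty": -0.04,"tz": 0,"rx": 0,"ry": 0,"rz": 0},{"tx": 0.04,"ty": -0.04,"tz": 0,"rx": 0,"ry": 0,"rz": 0},{"tx": 0.04,"ty": -0.04,"tz": 0,"rx": 0,"ry": 0,"rz": 0}]}}

```text
time: 1.35
position: [0.5384, -0.3277, 0.2953]
orientation: [[1.0, -0.0, -0.0], [-0.0, -1.0, 0.0], [-0.0, -0.0, -1.0]]
contact_force: [1.9, -1.4, 0.3]
finger_gap: 0.0702
finger_force: 0.0
```

Call:
{"api": "servo_tool", "payload": {"series": [{"tx": 0,"ty": -0.05,"tz": 0,"rx": 0,"ry": 0,"rz": 0},{"tx": 0,"ty": -0.05,"tz": 0,"rx": 0,"ry": 0,"rz": 0},{"tx": 0,"ty": -0.05,"tz": 0,"rx": 0,"ry": 0,"rz": 0},{"tx": 0,"ty": -0.05,"tz": 0,"rx": 0,"ry": 0,"rz": 0},{"tx": 0,"ty": -0.05,"tz": 0,"rx": 0,"ry": 0,"rz": 0},{"tx": 0,"ty": -0.05,"tz": 0,"rx": 0,"ry": 0,"rz": 0},{"tx": 0,"ty": -0.05,"tz": 0,"rx": 0,"ry": 0,"rz": 0},{"tx": 0,"ty": -0.05,"tz": 0,"rx": 0,"ry": 0,"rz": 0},{"tx": 0,"ty": -0.05,"tz": 0,"rx": 0,"ry": 0,"rz": 0},{"tx": 0,"ty": -0.05,"tz": 0,"rx": 0,"ry": 0,"rz": 0},{"tx": 0,"ty": -0.05,"tz": 0,"rx": 0,"ry": 0,"rz": 0},{"tx": 0.002,"ty": -0.05,"tz": 0,"rx": 0,"ry": 0,"rz": 0}]}}

```text
time: 2.85
position: [0.5394, 0.2723, 0.2953]
orientation: [[1.0, -0.001, -0.0], [-0.001, -1.0, -0.0], [-0.0, 0.0, -1.0]]
contact_force: [0.5, -0.5, 0.7]
finger_gap: 0.0702
finger_force: 0.0
```

Call:
{"api": "servo_tool", "payload": {"series": [{"tx": 0,"ty": -0.01,"tz": 0.02,"rx": 0,"ry": 0,"rz": 0},{"tx": 0,"ty": 0,"tz": 0.03,"rx": 0,"ry": 0,"rz": 0},{"tx": 0,"ty": 0,"tz": 0.03,"rx": 0,"ry": 0,"rz": 0},{"tx": 0,"ty": 0,"tz": 0,"rx": 0,"ry": 0,"rz": 0}]}}

```text
time: 3.35
position: [0.5386, 0.2793, 0.2131]
orientation: [[1.0, -0.001, -0.004], [-0.001, -1.0, -0.002], [-0.004, 0.002, -1.0]]
contact_force: [-0.2, -0.5, 0.2]
finger_gap: 0.07
finger_force: 0.0
```

```bash
python3 - <<'E'
from h import *
np.set_printoptions(precision=4,suppress=True)
for n in("top","scene"):
    p,d=grab_frame(n);np.save(n+"1.npy",d)
    c=proj(n,[[.541,.282,.21]])[0].astype(int);print(n,c)
    q=p[max(0,c[1]-50):c[1]+50,max(0,c[0]-60):c[0]+60];cv2.imwrite(f"pics/a_{n}.png",cv2.resize(q,(600,500),interpolation=cv2.INTER_CUBIC))
s=status.get_state();print(s["position"],s["joint_velocities"],s["orientation"])
a,b=[cv2.imread(f"pics/a_{n}.png") for n in("top","scene")]
cv2.imwrite("pics/a.png",cv2.resize(np.hstack([a,b]),(800,333)))
E
```

```text
top [131 215]
scene [340  96]
[0.5399 0.2805 0.216 ] [-0.0002 -0.0163 -0.0033 -0.0168  0.0008 -0.0012 -0.0018] [[ 1.     -0.0009 -0.    ]
 [-0.0009 -1.     -0.    ]
 [-0.      0.     -1.    ]]
```

View pics/a.png

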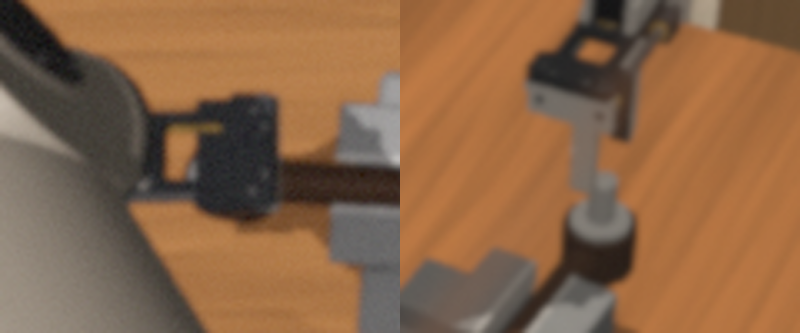

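The fingers straddle the knob in the scene crop, with the knob at (605,190) between fingertips (583,185) and (630,130). The top view is blocked by the wrist. I'll descend and grip.

Call:
{"api": "servo_tool", "payload": {"series": [{"tx": 0.001,"ty": -0.002,"tz": 0.02,"rx": 0,"ry": 0,"rz": 0},{"tx": 0,"ty": 0,"tz": 0.02,"rx": 0,"ry": 0,"rz": 0},{"tx": 0,"ty": 0,"tz": 0.012,"rx": 0,"ry": 0,"rz": 0},{"tx": 0,"ty": 0,"tz": 0,"rx": 0,"ry": 0,"rz": 0},{"tx": 0,"ty": 0,"tz": 0,"rx": 0,"ry": 0,"rz": 0}]}}

```text
time: 4.08
position: [0.5409, 0.283, 0.1639]
orientation: [[1.0, -0.0, 0.0], [-0.0, -1.0, 0.0], [0.0, -0.0, -1.0]]
contact_force: [0.4, -0.6, -0.7]
finger_gap: 0.0703
finger_force: 0.0
```

Call:
{"api": "servo_tool", "payload": {"series": [{"tx": 0,"ty": 0,"tz": 0,"rx": 0,"ry": 0,"rz": 0},{"tx": 0,"ty": 0,"tz": 0,"rx": 0,"ry": 0,"rz": 0},{"tx": 0,"ty": 0,"tz": 0,"rx": 0,"ry": 0,"rz": 0},{"tx": 0,"ty": 0,"tz": 0,"rx": 0,"ry": 0,"rz": 0},{"tx": 0,"ty": 0,"tz": 0,"rx": 0,"ry": 0,"rz": 0},{"tx": 0,"ty": 0,"tz": 0,"rx": 0,"ry": 0,"rz": 0},{"tx": 0,"ty": 0,"tz": 0,"rx": 0,"ry": 0,"rz": 0},{"tx": 0,"ty": 0,"tz": 0,"rx": 0,"ry": 0,"rz": 0}], "gripper": 0.0, "newtons": 25}}

```text
time: 5.08
position: [0.5407, 0.2829, 0.1636]
orientation: [[1.0, -0.0, 0.0], [-0.0, -1.0, 0.0], [0.0, -0.0, -1.0]]
contact_force: [-0.4, 0.1, 0.8]
finger_gap: 0.0234
finger_force: 25.0
```

Call:
{"api": "servo_tool", "payload": {"series": [{"tx": 0,"ty": 0,"tz": -0.005,"rx": 0,"ry": 0,"rz": 0},{"tx": 0,"ty": 0,"tz": -0.01,"rx": 0,"ry": 0,"rz": 0},{"tx": 0,"ty": 0,"tz": -0.015,"rx": 0,"ry": 0,"rz": 0},{"tx": 0,"ty": 0,"tz": -0.02,"rx": 0,"ry": 0,"rz": 0},{"tx": 0,"ty": 0,"tz": -0.025,"rx": 0,"ry": 0,"rz": 0},{"tx": 0,"ty": 0,"tz": -0.025,"rx": 0,"ry": 0,"rz": 0},{"tx": 0,"ty": 0,"tz": 0,"rx": 0,"ry": 0,"rz": 0}], "newtons": 40}}

```text
time: 5.95
position: [0.5415, 0.2835, 0.2664]
orientation: [[1.0, -0.0, 0.004], [-0.001, -1.0, 0.002], [0.004, -0.002, -1.0]]
contact_force: [0.8, -0.5, -2.9]
finger_gap: 0.0235
finger_force: 40.0
```

Call:
{"api": "servo_tool", "payload": {"series": [{"tx": 0,"ty": 0.03,"tz": 0,"rx": 0,"ry": 0,"rz": 0},{"tx": 0,"ty": 0.05,"tz": 0,"rx": 0,"ry": 0,"rz": 0},{"tx": 0,"ty": 0.06,"tz": 0,"rx": 0,"ry": 0,"rz": 0},{"tx": 0,"ty": 0.06,"tz": 0,"rx": 0,"ry": 0,"rz": 0},{"tx": 0,"ty": 0.06,"tz": 0,"rx": 0,"ry": 0,"rz": 0},{"tx": 0,"ty": 0.06,"tz": 0,"rx": 0,"ry": 0,"rz": 0},{"tx": 0,"ty": 0.06,"tz": 0,"rx": 0,"ry": 0,"rz": 0},{"tx": 0,"ty": 0.06,"tz": 0,"rx": 0,"ry": 0,"rz": 0},{"tx": 0,"ty": 0.06,"tz": 0,"rx": 0,"ry": 0,"rz": 0},{"tx": -0.01,"ty": 0.06,"tz": 0,"rx": 0,"ry": 0,"rz": 0},{"tx": -0.01,"ty": 0.04,"tz": 0.03,"rx": 0,"ry": 0,"rz": 0},{"tx": -0.01,"ty": 0.02,"tz": 0.04,"rx": 0,"ry": 0,"rz": 0}]}}

```text
time: 7.45
position: [0.5096, -0.3398, 0.1927]
orientation: [[1.0, -0.003, 0.001], [-0.003, -1.0, -0.001], [0.001, 0.001, -1.0]]
contact_force: [0.1, 0.4, -3.5]
finger_gap: 0.0234
finger_force: 40.0
```

Call:
{"api": "servo_tool", "payload": {"series": [{"tx": 0,"ty": 0,"tz": 0.04,"rx": 0,"ry": 0,"rz": 0},{"tx": 0,"ty": 0,"tz": 0.04,"rx": 0,"ry": 0,"rz": 0},{"tx": 0,"ty": 0,"tz": 0,"rx": 0,"ry": 0,"rz": 0},{"tx": 0,"ty": 0,"tz": 0,"rx": 0,"ry": 0,"rz": 0},{"tx": 0,"ty": 0,"tz": 0,"rx": 0,"ry": 0,"rz": 0}]}}

```text
time: 8.07
position: [0.5113, -0.3376, 0.1153]
orientation: [[1.0, -0.0, 0.002], [-0.0, -1.0, -0.001], [0.002, 0.001, -1.0]]
contact_force: [0.1, -0.1, -2.8]
finger_gap: 0.0231
finger_force: 40.0
```

```bash
python3 - <<'E'
from h import *
np.set_printoptions(precision=4,suppress=True)
L=[]
for n in("top","scene"):
    p,d=grab_frame(n);np.save(n+"2.npy",d);W=cloud(n,d)
    s=status.get_state();print(n,s["position"])
    # eye: full ring, now empty
    k=roi(W,(.5415,.2835),.045,.146,.158);print(" eye",len(k),rect(k),k[:,2].mean())
    k=roi(W,(.5113,-.3376),.035,.105,.114);print(" collartop",len(k),rect(k) if len(k)>5 else 0)
    k=roi(W,(.5113,-.3376),.035,.066,.104);print(" nose/collarside",len(k),rect(k) if len(k)>5 else 0)
    c=proj(n,[[.511,-.337,.08]])[0].astype(int);print(c)
    L.append(cv2.resize(p[c[1]-40:c[1]+40,c[0]-40:c[0]+40],(400,400),interpolation=cv2.INTER_CUBIC));cv2.imwrite(f"{n}2.png",p)
cv2.imwrite("pics/b.png",np.hstack(L))
E
```

```text
top [ 0.5112 -0.3375  0.1151]
 eye 416 (array([539.9, 281.3]), array([70.7, 62.2]), 47.1) 0.15281334370446922
 collartop 0 0
 nose/collarside 0 0
[388 226]
scene [ 0.5111 -0.3375  0.1149]
 eye 236 (array([541.3, 281.6]), array([62.8, 69.7]), 38.4) 0.15235385691765896
 collartop 161 (array([ 516.8, -343.4]), array([50.1, 36.6]), 45.9)
 nose/collarside 49 (array([ 517.9, -347.9]), array([30.8, 14.8]), 34.7)
[218 295]
```

View pics/b.png

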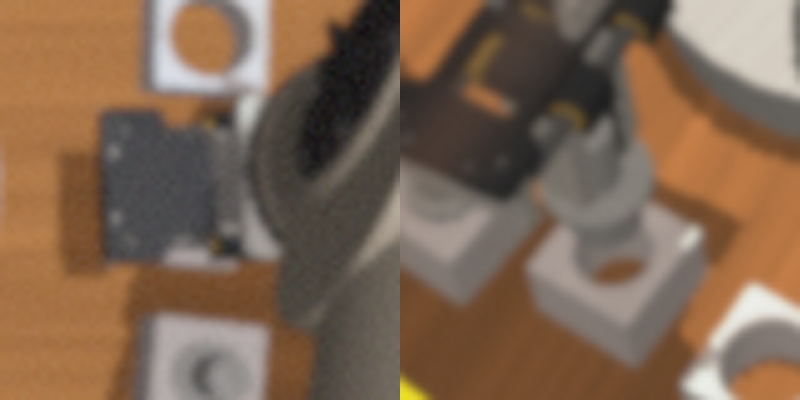

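The scene crop shows the nose, near (600,240), directly over the hole of the middle block at (610,262). The top view is blocked. I'll descend gently and watch the force.

Call:
{"api": "servo_tool", "payload": {"series": [{"tx": 0,"ty": -0.001,"tz": 0.012,"rx": 0,"ry": 0,"rz": 0},{"tx": 0,"ty": 0,"tz": 0.012,"rx": 0,"ry": 0,"rz": 0},{"tx": 0,"ty": 0,"tz": 0.004,"rx": 0,"ry": 0,"rz": 0},{"tx": 0,"ty": 0,"tz": 0.003,"rx": 0,"ry": 0,"rz": 0},{"tx": 0,"ty": 0,"tz": 0,"rx": 0,"ry": 0,"rz": 0},{"tx": 0,"ty": 0,"tz": 0,"rx": 0,"ry": 0,"rz": 0}]}}

```text
time: 8.93
position: [0.5105, -0.3362, 0.0826]
orientation: [[1.0, -0.0, 0.0], [-0.0, -1.0, 0.0], [0.0, -0.0, -1.0]]
contact_force: [-1.1, 0.2, -3.2]
finger_gap: 0.0235
finger_force: 40.0
```

Call:
{"api": "servo_tool", "payload": {"series": [{"tx": 0,"ty": 0,"tz": 0.007,"rx": 0,"ry": 0,"rz": 0},{"tx": 0,"ty": 0,"tz": 0.007,"rx": 0,"ry": 0,"rz": 0},{"tx": 0,"ty": 0,"tz": 0.006,"rx": 0,"ry": 0,"rz": 0},{"tx": 0,"ty": 0,"tz": 0.005,"rx": 0,"ry": 0,"rz": 0},{"tx": 0,"ty": 0,"tz": 0.003,"rx": 0,"ry": 0,"rz": 0},{"tx": 0,"ty": 0,"tz": 0,"rx": 0,"ry": 0,"rz": 0}]}}

```text
time: 9.68
position: [0.5103, -0.3361, 0.0542]
orientation: [[1.0, -0.0, -0.0], [-0.0, -1.0, 0.0], [-0.0, -0.0, -1.0]]
contact_force: [0.1, -0.5, -2.7]
finger_gap: 0.0235
finger_force: 40.0
```

Call:
{"api": "servo_tool", "payload": {"series": [{"tx": 0,"ty": 0,"tz": 0.001,"rx": 0,"ry": 0,"rz": 0},{"tx": 0,"ty": 0,"tz": 0.0005,"rx": 0,"ry": 0,"rz": 0},{"tx": 0,"ty": 0,"tz": 0,"rx": 0,"ry": 0,"rz": 0}]}}

```text
time: 10.05
position: [0.5104, -0.3361, 0.0531]
orientation: [[1.0, -0.0, 0.0], [-0.0, -1.0, 0.0], [0.0, -0.0, -1.0]]
contact_force: [-0.6, -0.9, -2.0]
finger_gap: 0.0233
finger_force: 40.0
```

Call:
{"api": "servo_tool", "payload": {"series": [{"tx": 0,"ty": 0,"tz": 0,"rx": 0,"ry": 0,"rz": 0},{"tx": 0,"ty": 0,"tz": 0,"rx": 0,"ry": 0,"rz": 0},{"tx": 0,"ty": 0,"tz": 0,"rx": 0,"ry": 0,"rz": 0},{"tx": 0,"ty": 0,"tz": 0,"rx": 0,"ry": 0,"rz": 0},{"tx": 0,"ty": 0,"tz": 0,"rx": 0,"ry": 0,"rz": 0},{"tx": 0,"ty": 0,"tz": -0.02,"rx": 0,"ry": 0,"rz": 0},{"tx": 0,"ty": 0,"tz": -0.03,"rx": 0,"ry": 0,"rz": 0},{"tx": 0,"ty": -0.03,"tz": -0.03,"rx": 0,"ry": 0,"rz": 0},{"tx": 0,"ty": -0.05,"tz": 0,"rx": 0,"ry": 0,"rz": 0},{"tx": 0,"ty": -0.05,"tz": 0,"rx": 0,"ry": 0,"rz": 0},{"tx": 0,"ty": -0.03,"tz": 0,"rx": 0,"ry": 0,"rz": 0},{"tx": 0,"ty": 0,"tz": 0,"rx": 0,"ry": 0,"rz": 0}], "gripper": 0.06}}

```text
time: 11.55
position: [0.5111, -0.1739, 0.1346]
orientation: [[1.0, 0.003, 0.002], [0.003, -1.0, 0.0], [0.002, -0.0, -1.0]]
contact_force: [1.2, -1.5, -0.9]
finger_gap: 0.0598
finger_force: 0.0
```

```bash
python3 - <<'E'
from h import *
np.set_printoptions(precision=4,suppress=True)
L=[]
for n in("top","scene"):
    p,d=grab_frame(n);np.save(n+"3.npy",d);W=cloud(n,d)
    k=roi(W,(.511,-.337),.02,.07,.11);print(n,"knob",len(k),k[:,2].max(),np.median(k,0),rect(k) if len(k)>5 else 0)
    k=roi(W,(.511,-.337),.035,.043,.056);print(" collar",len(k),np.median(k,0))
    k=roi(W,(.5415,.2835),.045,.146,.158);m=k[:,:2]
    h=cv2.convexHull((m*1000).astype(np.float32));print(" eye",cv2.minEnclosingCircle(h),cv2.fitEllipse(h),k[:,2].mean())
    k=roi(W,(.513,-.077),.035,.088,.1);print(" bar",len(k),k.mean(0),rect(k) if len(k)>5 else 0)
    c=proj(n,[[.511,-.337,.05]])[0].astype(int)
    L.append(cv2.resize(p[c[1]-40:c[1]+40,c[0]-40:c[0]+40],(400,400),interpolation=cv2.INTER_CUBIC));cv2.imwrite(f"{n}3.png",p)
cv2.imwrite("pics/c.png",np.hstack(L))
print(status.get_state()["position"])
E
```

```text
Traceback (most recent call last):
ValueError: zero-size array to reduction operation maximum which has no identity
```

Call:
{"api": "servo_tool", "payload": {"series": [{"tx": 0.001,"ty": -0.04,"tz": 0,"rx": 0,"ry": 0,"rz": 0},{"tx": 0,"ty": -0.04,"tz": 0,"rx": 0,"ry": 0,"rz": 0},{"tx": 0,"ty": -0.0195,"tz": 0,"rx": 0,"ry": 0,"rz": 0},{"tx": 0,"ty": 0,"tz": 0,"rx": 0,"ry": 0,"rz": 7.8},{"tx": 0,"ty": 0,"tz": 0,"rx": 0,"ry": 0,"rz": 7.8},{"tx": 0,"ty": 0,"tz": 0,"rx": 0,"ry": 0,"rz": 0},{"tx": 0,"ty": 0,"tz": 0,"rx": 0,"ry": 0,"rz": 0}]}}

```text
time: 12.48
position: [0.5117, -0.0773, 0.1333]
orientation: [[0.964, -0.267, 0.0], [-0.267, -0.964, -0.0], [0.0, 0.0, -1.0]]
contact_force: [0.6, -0.2, 0.0]
finger_gap: 0.06
finger_force: 0.0
```

```bash
cat > look.py <<'E'
from h import *
import sys
np.set_printoptions(precision=4,suppress=True)
tag=sys.argv[1];C=np.array(eval(sys.argv[2]));R=40;L=[]
s=status.get_state();print(s["position"],s["orientation"][:,0])
for n in("top","scene"):
    p,d=grab_frame(n);np.save(n+tag+".npy",d);W=cloud(n,d);cv2.imwrite(f"{n}{tag}.png",p)
    for nm,c,r,z0,z1 in(("knob",(.511,-.337),.025,.07,.11),("collar",(.511,-.337),.035,.043,.056),("eye",(.5415,.2835),.045,.146,.158),("bar",(.512,-.075),.035,.085,.1)):
        k=roi(W,c,r,z0,z1)
        if len(k)>8:print(n,nm,len(k),np.median(k,0),rect(k),k[:,2].max())
    for X in C:
        c=proj(n,[X])[0].astype(int)
        L.append(cv2.resize(p[max(0,c[1]-R):c[1]+R,max(0,c[0]-R):c[0]+R],(400,300 if len(C)>1 else 400),interpolation=cv2.INTER_CUBIC))
h=len(L)//2
cv2.imwrite(f"pics/{tag}.png",np.vstack([np.hstack([L[i],L[i+h]]) for i in range(h)]))
E
python3 look.py d "[(.512,-.0755,.09),(.511,-.337,.05)]"
```

```text
[ 0.5117 -0.0773  0.1333] [ 0.9637 -0.267   0.0003]
top knob 81 [ 0.5119 -0.3316  0.0874] (array([ 511.2, -333.8]), array([22.6, 22. ]), 89.0) 0.09484175981641041
top collar 269 [ 0.5096 -0.3284  0.0475] (array([ 512.3, -334.5]), array([58.3, 56.7]), 84.0) 0.055232230944261884
top eye 411 [0.5413 0.2808 0.1533] (array([540.2, 281.6]), array([71.4, 62.4]), 50.2) 0.1579560232963737
scene knob 115 [ 0.5134 -0.3393  0.087 ] (array([ 511. , -336.8]), array([22. , 23.3]), 23.5) 0.09255983123162492
scene collar 300 [ 0.518  -0.3456  0.0474] (array([ 510.8, -338.1]), array([57.7, 57.6]), 83.5) 0.055392977215215744
scene eye 248 [0.5411 0.2769 0.1527] (array([541.4, 280.4]), array([63.7, 66.5]), 37.3) 0.15788931904476788
scene bar 72 [ 0.5111 -0.0779  0.0927] (array([510.4, -76.7]), array([14.1, 35.5]), 72.4) 0.09741060259332879
```

View pics/d.png

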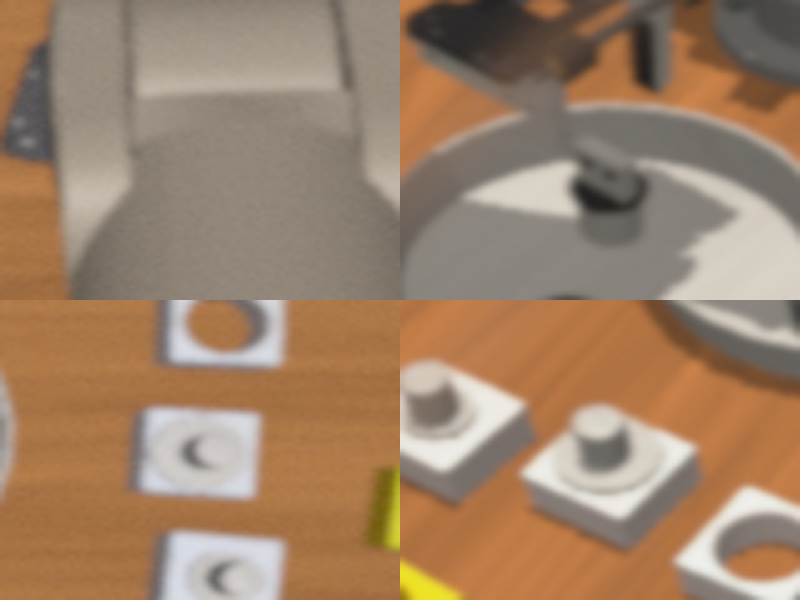

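The plug is seated: knob top is at 0.0875 and the collar at 0.0475 on the middle block, with its axis at about (0.511, -0.336). The bar, at scene crop (605,170), sits between the fingers. I'll descend and grip it.

Call:
{"api": "servo_tool", "payload": {"series": [{"tx": -0.001,"ty": -0.0015,"tz": 0.02,"rx": 0,"ry": 0,"rz": 0},{"tx": 0,"ty": 0,"tz": 0.025,"rx": 0,"ry": 0,"rz": 0},{"tx": 0,"ty": 0,"tz": 0.02,"rx": 0,"ry": 0,"rz": 0},{"tx": 0,"ty": 0,"tz": 0.008,"rx": 0,"ry": 0,"rz": 0},{"tx": 0,"ty": 0,"tz": 0,"rx": 0,"ry": 0,"rz": 0},{"tx": 0,"ty": 0,"tz": 0,"rx": 0,"ry": 0,"rz": 0}]}}

```text
time: 13.32
position: [0.5115, -0.075, 0.0607]
orientation: [[0.963, -0.269, 0.001], [-0.269, -0.963, -0.0], [0.001, -0.0, -1.0]]
contact_force: [-0.5, 1.1, 0.9]
finger_gap: 0.0597
finger_force: 0.0
```

Call:
{"api": "servo_tool", "payload": {"series": [{"tx": 0,"ty": 0,"tz": 0,"rx": 0,"ry": 0,"rz": 0},{"tx": 0,"ty": 0,"tz": 0,"rx": 0,"ry": 0,"rz": 0},{"tx": 0,"ty": 0,"tz": 0,"rx": 0,"ry": 0,"rz": 0},{"tx": 0,"ty": 0,"tz": 0,"rx": 0,"ry": 0,"rz": 0},{"tx": 0,"ty": 0,"tz": 0,"rx": 0,"ry": 0,"rz": 0},{"tx": 0,"ty": 0,"tz": 0,"rx": 0,"ry": 0,"rz": 0},{"tx": 0,"ty": 0,"tz": 0,"rx": 0,"ry": 0,"rz": 0},{"tx": 0,"ty": 0,"tz": 0,"rx": 0,"ry": 0,"rz": 0}], "gripper": 0.0, "newtons": 35}}

```text
time: 14.32
position: [0.5109, -0.0749, 0.06]
orientation: [[0.963, -0.269, -0.0], [-0.269, -0.963, 0.0], [-0.0, -0.0, -1.0]]
contact_force: [0.2, -0.1, -0.9]
finger_gap: 0.0122
finger_force: 35.0
```

Call:
{"api": "servo_tool", "payload": {"series": [{"tx": 0,"ty": 0,"tz": -0.015,"rx": 0,"ry": 0,"rz": 0},{"tx": 0,"ty": 0,"tz": -0.03,"rx": 0,"ry": 0,"rz": 0},{"tx": 0,"ty": 0,"tz": -0.045,"rx": 0,"ry": 0,"rz": 0},{"tx": 0,"ty": 0,"tz": -0.05,"rx": 0,"ry": 0,"rz": 0},{"tx": 0,"ty": 0,"tz": -0.05,"rx": 0,"ry": 0,"rz": 0},{"tx": 0,"ty": 0,"tz": -0.04,"rx": 0,"ry": 0,"rz": 0},{"tx": 0,"ty": 0,"tz": -0.01,"rx": 0,"ry": 0,"rz": 0},{"tx": 0,"ty": 0,"tz": 0,"rx": 0,"ry": 0,"rz": 0}]}}

```text
time: 15.32
position: [0.5107, -0.0749, 0.3001]
orientation: [[0.963, -0.269, 0.0], [-0.269, -0.963, 0.0], [0.0, -0.0, -1.0]]
contact_force: [0.5, -0.6, -4.0]
finger_gap: 0.0116
finger_force: 35.0
```

Call:
{"api": "servo_tool", "payload": {"series": [{"tx": -0.007,"ty": -0.033,"tz": 0,"rx": 0,"ry": 0,"rz": 0},{"tx": -0.01,"ty": -0.05,"tz": 0,"rx": 0,"ry": 0,"rz": 0},{"tx": -0.01,"ty": -0.05,"tz": 0,"rx": 0,"ry": 0,"rz": 0},{"tx": -0.01,"ty": -0.05,"tz": 0,"rx": 0,"ry": 0,"rz": 0},{"tx": -0.01,"ty": -0.05,"tz": 0,"rx": 0,"ry": 0,"rz": 0},{"tx": -0.01,"ty": -0.05,"tz": 0,"rx": 0,"ry": 0,"rz": 0},{"tx": -0.006,"ty": -0.04,"tz": 0,"rx": 0,"ry": 0,"rz": 0},{"tx": -0.004,"ty": -0.03,"tz": 0,"rx": 0,"ry": 0,"rz": 0},{"tx": 0,"ty": 0,"tz": 0,"rx": 0,"ry": 0,"rz": 0}]}}

```text
time: 16.45
position: [0.5402, 0.2852, 0.2975]
orientation: [[0.964, -0.266, -0.004], [-0.266, -0.964, -0.0], [-0.003, 0.001, -1.0]]
contact_force: [-0.0, -0.6, -3.7]
finger_gap: 0.0121
finger_force: 35.0
```

Call:
{"api": "servo_tool", "payload": {"series": [{"tx": 0,"ty": 0,"tz": 0,"rx": 0,"ry": 0,"rz": -5.3},{"tx": 0,"ty": 0,"tz": 0,"rx": 0,"ry": 0,"rz": -9.6},{"tx": 0,"ty": 0,"tz": 0,"rx": 0,"ry": 0,"rz": -9.6},{"tx": 0,"ty": 0,"tz": 0,"rx": 0,"ry": 0,"rz": -9.6},{"tx": 0,"ty": 0,"tz": 0,"rx": 0,"ry": 0,"rz": -9.6},{"tx": 0,"ty": 0,"tz": 0,"rx": 0,"ry": 0,"rz": -9.6},{"tx": 0,"ty": 0,"tz": 0,"rx": 0,"ry": 0,"rz": -9.6},{"tx": 0,"ty": 0,"tz": 0,"rx": 0,"ry": 0,"rz": -9.6},{"tx": 0,"ty": 0,"tz": 0,"rx": 0,"ry": 0,"rz": -9.6},{"tx": 0,"ty": 0,"tz": 0,"rx": 0,"ry": 0,"rz": -9.6},{"tx": 0,"ty": 0,"tz": 0,"rx": 0,"ry": 0,"rz": -9.6},{"tx": 0,"ty": 0,"tz": 0,"rx": 0,"ry": 0,"rz": 0}]}}

```text
time: 17.95
position: [0.5413, 0.2818, 0.2988]
orientation: [[0.077, 0.997, -0.002], [0.997, -0.077, -0.001], [-0.001, -0.002, -1.0]]
contact_force: [-0.4, -0.7, -3.2]
finger_gap: 0.012
finger_force: 35.0
```

```bash
cat > fit.py <<'E'
from h import *
from scipy.optimize import least_squares,minimize
def planexy(n,z):
    c=camera_params(n);W=cloud(n,np.ones((420,560)));D=W-c["xyz"];return c["xyz"]+D*((z-c["xyz"][2])/D[...,2])[...,None]
def ring(n,d,c0,z,ri,ro,dz=.005):
    W=cloud(n,d);P=planexy(n,z);m=(np.abs(W[...,2]-z)<dz)
    sel=np.hypot(P[...,0]-c0[0],P[...,1]-c0[1])<ro+.015
    X=P[sel][:,:2];y=m[sel].astype(float)
    def f(c):
        r=np.hypot(*(X-c).T);w=.0012
        return np.mean((1/(1+np.exp(-(ro-r)/w))/(1+np.exp(-(r-ri)/w))-y)**2)
    r=minimize(f,c0,method="Nelder-Mead",options=dict(initial_simplex=np.array([c0,(c0[0]+.004,c0[1]),(c0[0],c0[1]+.004)])))
    return r.x,r.fun
def cyl(W,c0,R,z0,z1):
    p=roi(W,c0,R+.012,z0,z1)
    r=least_squares(lambda c:np.hypot(p[:,0]-c[0],p[:,1]-c[1])-R,c0,loss="soft_l1",f_scale=.002)
    return r.x,len(p)
E
cat > m.py <<'E'
from fit import *
import sys
np.set_printoptions(precision=4,suppress=True)
tag=sys.argv[1]
for n in("top","scene"):
    for t in "2d":
        d=np.load(f"{n}{t}.npy");print(n,t,"eye",ring(n,d,(.5413,.2832),.1525,.0185,.032))
    print(n,"collar truth(.5104?,-.3361)",ring(n,np.load(n+"d.npy"),(.511,-.336),.048,.012,.026,.003))
    p,d=grab_frame(n);np.save(n+tag+".npy",d);cv2.imwrite(n+tag+".png",p)
s=status.get_state();P=s["position"];print(P,s["orientation"])
zo=P[2]-.056
for n in("top","scene"):
    W=cloud(n,np.load(n+tag+".npy"))
    for a,b,R in((.006,.040,.017),(.045,.051,.021)):
        k=roi(W,P,R+.012,zo+a,zo+b)
        if len(k)>20:print(n,cyl(W,P[:2],R,zo+a,zo+b))
p=cv2.imread("scene"+tag+".png");c=proj("scene",[[.541,.283,.2]])[0].astype(int)
q=cv2.resize(p[max(c[1]-50,0):c[1]+50,c[0]-60:c[0]+60],None,fx=5,fy=5,interpolation=cv2.INTER_CUBIC);cv2.imwrite(f"pics/{tag}.png",q)
E
python3 m.py e
```

```text
top 2 eye (array([0.5422, 0.2842]), np.float64(0.03805822802876179))
top d eye (array([0.5424, 0.2841]), np.float64(0.037279633470583405))
top collar truth(.5104?,-.3361) (array([ 0.5121, -0.3351]), np.float64(0.14393620477483107))
scene 2 eye (array([0.5415, 0.2807]), np.float64(0.06314837575715654))
scene d eye (array([0.5413, 0.2807]), np.float64(0.07443222684350849))
scene collar truth(.5104?,-.3361) (array([ 0.5102, -0.3362]), np.float64(0.13427904890455145))
[0.5413 0.2823 0.2992] [[ 0.0801  0.9968 -0.001 ]
 [ 0.9968 -0.0801 -0.0006]
 [-0.0006 -0.001  -1.    ]]
top (array([0.5431, 0.2832]), 66)
top (array([0.5432, 0.2849]), 36)
scene (array([0.5412, 0.2821]), 133)
scene (array([0.5407, 0.2841]), 38)
```

View pics/e.png

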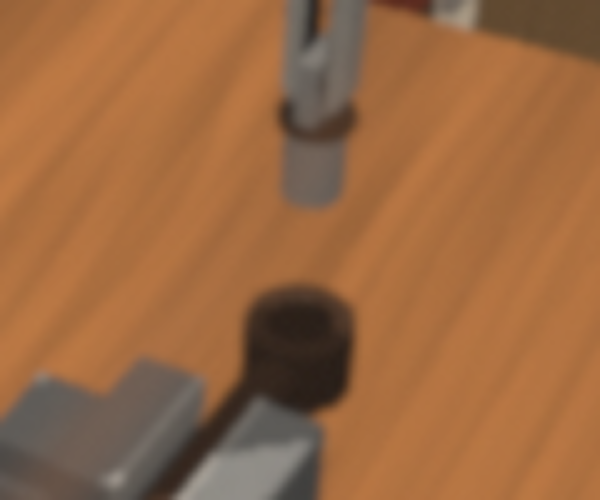

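The bushing hangs upright above the eye: sleeve at (312,170), eye at (300,330), and the bar edge-on along the tube. I'll lower it and re-measure.

Call:
{"api": "servo_tool", "payload": {"series": [{"tx": -0.0005,"ty": 0,"tz": 0.02,"rx": 0,"ry": 0,"rz": 0},{"tx": 0,"ty": 0,"tz": 0.02,"rx": 0,"ry": 0,"rz": 0},{"tx": 0,"ty": 0,"tz": 0.02,"rx": 0,"ry": 0,"rz": 0},{"tx": 0,"ty": 0,"tz": 0.012,"rx": 0,"ry": 0,"rz": 0},{"tx": 0,"ty": 0,"tz": 0.008,"rx": 0,"ry": 0,"rz": 0},{"tx": 0,"ty": 0,"tz": 0,"rx": 0,"ry": 0,"rz": 0},{"tx": 0,"ty": 0,"tz": 0,"rx": 0,"ry": 0,"rz": 0},{"tx": 0,"ty": 0,"tz": 0,"rx": 0,"ry": 0,"rz": 0}]}}

```text
time: 19.05
position: [0.5417, 0.2827, 0.2206]
orientation: [[0.075, 0.997, 0.001], [0.997, -0.075, 0.0], [0.0, 0.001, -1.0]]
contact_force: [-0.1, 0.3, -2.5]
finger_gap: 0.0116
finger_force: 35.0
```

```bash
python3 m.py f | tail -8; python3 - <<'E'
from fit import *
np.set_printoptions(precision=4,suppress=True)
W=cloud("scene",np.load("scenef.npy"));T=cloud("top",np.load("topf.npy"))
s=status.get_state();P=s["position"]
# eye outer cylinder on side, same method as bushing
for n in("top","scene"):
  for t in "df":
    W=cloud(n,np.load(n+t+".npy"));k=roi(W,(.5415,.2827),.045,.112,.144);k=k[k[:,1]>.27] if 1 else k
    if len(k)>20:
        r=least_squares(lambda c:np.hypot(k[:,0]-c[0],k[:,1]-c[1])-.032,(.5415,.2827),loss="soft_l1",f_scale=.002);print(n,t,"eye side cyl",r.x,len(k))
# overlay predicted outlines in scene at 5x
p=cv2.imread("scenef.png");c=proj("scene",[[.541,.283,.18]])[0].astype(int)-[60,50]
q=cv2.resize(p[c[1]:c[1]+100,c[0]:c[0]+120],None,fx=6,fy=6,interpolation=cv2.INTER_CUBIC)
a=np.linspace(0,2*np.pi,60)
def circ(x,y,z,r,col):
    u=(proj("scene",np.c_[x+r*np.cos(a),y+r*np.sin(a),0*a+z])-c+.5)*6
    cv2.polylines(q,[u.astype(int)],True,col,1)
circ(.5414,.2807,.1525,.032,(0,255,0));circ(P[0],P[1]-.0012,P[2]-.056,.017,(255,255,0));circ(P[0],P[1]-.0012,P[2]-.011,.021,(0,255,255))
cv2.imwrite("pics/f2.png",q)
E
```

```text
scene collar truth(.5104?,-.3361) (array([ 0.5102, -0.3362]), np.float64(0.13427904890455145))
[0.5416 0.2826 0.2204] [[ 0.0755  0.9971  0.0005]
 [ 0.9971 -0.0755  0.0002]
 [ 0.0003  0.0005 -1.    ]]
top (array([0.544 , 0.2846]), 49)
top (array([0.5447, 0.287 ]), 24)
scene (array([0.5417, 0.2827]), 116)
scene (array([0.54  , 0.2842]), 32)
top d eye side cyl [0.5409 0.2704] 75
scene d eye side cyl [0.5412 0.2695] 87
scene f eye side cyl [0.541  0.2692] 72
```

View pics/f2.png

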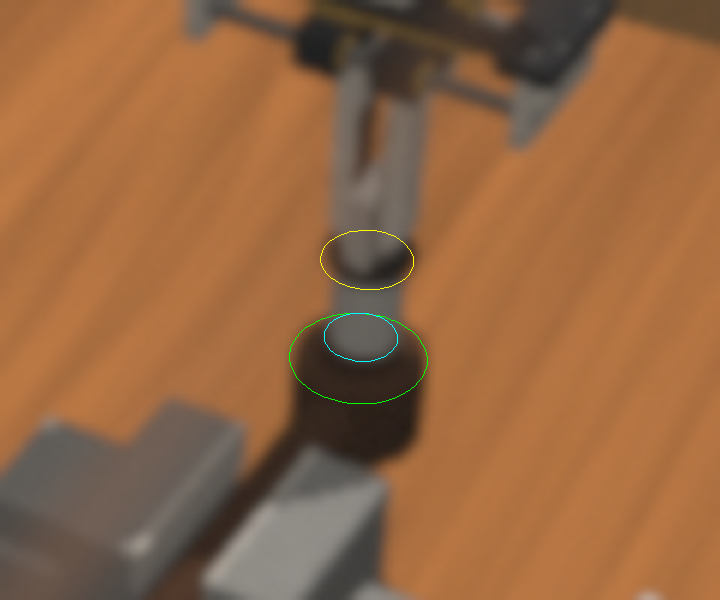

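```bash
cat > sil.py <<'E'
from fit import *
import sys
np.set_printoptions(precision=2,suppress=True)
tag=sys.argv[1];eye=np.array(eval(sys.argv[2]));P=status.get_state()["position"]
p=cv2.imread("scene"+tag+".png").astype(float);p=p[...,2]-p[...,0]
def edges(v,u0):
    r=p[v];bgL=np.median(r[u0-24:u0-16]);bgR=np.median(r[u0+16:u0+24]);c0=r[u0-1:u0+2].mean()
    def cross(step,bg):
        t=(bg+c0)/2;u=u0
        while r[u]<t:u+=step
        return u-step*(r[u]-t)/(r[u]-r[u-step])
    return cross(-1,bgL),cross(1,bgR)
def run(nm,xy,z0,z1,R):
    f=[];a=np.linspace(0,2*np.pi,720)
    U=np.vstack([proj("scene",np.c_[xy[0]+R*np.cos(a),xy[1]+R*np.sin(a),0*a+z]) for z in np.linspace(z0,z1,30)])
    cs=proj("scene",[[*xy,z0],[*xy,z1]])
    for v in range(int(cs[1,1])+2,int(cs[0,1])-1):
        m=U[np.abs(U[:,1]-v)<.6]
        if len(m)<4: continue
        try:l,r=edges(v,int(round((m[:,0].min()+m[:,0].max())/2)))
        except Exception: continue
        f.append([v,l,r,m[:,0].min(),m[:,0].max(),(l+r)/2-(m[:,0].min()+m[:,0].max())/2])
    f=np.array(f);print(nm,"\n",f,"\n median centre residual px",np.median(f[:,5]))
run("sleeve",P[:2],P[2]-.056,P[2]-.013,.017)
run("eye",eye,.1075,.1525,.032)
f=210/np.tan(np.radians(camera_params("scene")["fov_y"]/2));print("px per mm",f/1.35/1000)
E
python3 sil.py f "(.5418,.2825)"; echo ---; python3 sil.py e "(.5418,.2825)"|grep -A20 sleeve
```

```text
sleeve 
 [[ 99.   334.98 347.45 334.38 347.01   0.52]
 [100.   335.08 347.07 334.31 346.91   0.46]
 [101.   334.98 346.89 334.24 346.82   0.41]
 [102.   334.84 346.79 334.17 346.73   0.36]
 [103.   334.78 346.67 334.1  346.64   0.36]
 [104.   334.73 346.59 334.03 346.54   0.38]
 [105.   334.57 346.5  333.97 346.45   0.32]
 [106.   334.1  346.48 333.89 346.36   0.17]
 [107.   333.22 346.66 333.83 346.27  -0.11]] 
 median centre residual px 0.36248379136850417
eye 
 [[114.   328.73 350.09 328.05 351.08  -0.16]
 [115.   328.57 350.15 327.99 350.99  -0.13]
 [116.   328.48 350.14 327.93 350.89  -0.1 ]
 [117.   328.42 350.15 327.88 350.79  -0.05]
 [118.   328.34 350.12 327.82 350.68  -0.01]
 [119.   328.32 349.99 327.75 350.58  -0.01]
 [120.   328.33 349.84 327.7  350.48  -0.  ]
 [121.   328.32 349.69 327.64 350.38  -0.  ]
 [122.   328.3  349.59 327.58 350.27   0.02]] 
 median centre residual px -0.014116698993120735
px per mm 0.38940264826292753
---
sleeve 
 [[ 99.   341.5  349.67 334.38 347.01   4.89]
 [100.   341.33 348.77 334.31 346.91   4.44]
 [101.   340.75 348.3  334.24 346.82   4.  ]
 [102.   340.25 347.9  334.17 346.73   3.62]
 [103.   339.58 347.23 334.1  346.64   3.04]
 [104.   337.33 345.86 334.03 346.54   1.31]
 [105.   335.44 344.7  333.97 346.45  -0.14]
 [106.   333.89 344.79 333.89 346.36  -0.79]
 [107.   332.44 345.82 333.83 346.27  -0.92]] 
 median centre residual px 3.0373338121090683
eye 
 [[114.   328.61 350.06 328.05 351.08  -0.23]
 [115.   328.51 350.13 327.99 350.99  -0.17]
 [116.   328.47 350.15 327.93 350.89  -0.1 ]
 [117.   328.38 350.17 327.88 350.79  -0.06]
 [118.   328.35 350.13 327.82 350.68  -0.01]
 [119.   328.31 350.   327.75 350.58  -0.01]
 [120.   328.34 349.85 327.7  350.48   0.01]
 [121.   328.27 349.71 327.64 350.38  -0.01]
 [122.   328.35 349.57 327.58 350.27   0.03]]
```

Call:
{"api": "servo_tool", "payload": {"series": [{"tx": -0.0007,"ty": -0.0007,"tz": 0.001,"rx": 0,"ry": 0,"rz": 0},{"tx": 0,"ty": 0,"tz": 0.0008,"rx": 0,"ry": 0,"rz": 0},{"tx": 0,"ty": 0,"tz": 0,"rx": 0,"ry": 0,"rz": 0},{"tx": 0,"ty": 0,"tz": 0,"rx": 0,"ry": 0,"rz": 0},{"tx": 0,"ty": 0,"tz": 0,"rx": 0,"ry": 0,"rz": 0},{"tx": 0,"ty": 0,"tz": 0,"rx": 0,"ry": 0,"rz": 0}]}}

```text
time: 19.9
position: [0.5407, 0.2819, 0.2182]
orientation: [[0.075, 0.997, 0.0], [0.997, -0.075, 0.0], [0.0, 0.0, -1.0]]
contact_force: [-0.2, 0.0, -2.6]
finger_gap: 0.0115
finger_force: 35.0
```

```bash
python3 m.py g | tail -7; python3 sil.py g "(.5418,.2825)"|grep median; python3 - <<'E'
from fit import *
s=status.get_state();P=s["position"];print(s["time"],abs(s["joint_velocities"]).max())
# bottom edge row of the sleeve in scene vs prediction, along its axis column
p=cv2.imread("sceneg.png").astype(int);a=np.linspace(0,2*np.pi,360)
U=proj("scene",np.c_[P[0]+.017*np.cos(a),P[1]+.017*np.sin(a),0*a+P[2]-.056]);i=U[:,1].argmax();print("pred bottom",U[i])
E_=proj("scene",np.c_[.5418+.032*np.cos(a),.2825+.032*np.sin(a),0*a+.1075]);j=E_[:,1].argmax();print("pred eye bottom",E_[j])
u=int(round(U[i,0]));print([(v,p[v,u-1:u+2].mean(0).round().tolist()) for v in range(int(U[i,1])-6,int(U[i,1])+6)])
u=int(round(E_[j,0]));print([(v,p[v,u-1:u+2].mean(0).round().tolist()) for v in range(int(E_[j,1])-5,int(E_[j,1])+5)])
E
```

```text
[0.5407 0.2819 0.2182] [[ 0.0754  0.9972 -0.    ]
 [ 0.9972 -0.0754  0.0001]
 [ 0.0001 -0.     -1.    ]]
top (array([0.5428, 0.2836]), 54)
top (array([0.5421, 0.2858]), 21)
scene (array([0.5406, 0.282 ]), 116)
scene (array([0.5393, 0.2842]), 35)
 median centre residual px 0.3645601071751514
 median centre residual px -0.011961526579398196
20.0 0.001782618774222871
pred bottom [339.68434324 114.14637636]
pred eye bottom [339.18494698 132.57124555]
[(108, [93.0, 98.0, 101.0]), (109, [93.0, 98.0, 101.0]), (110, [93.0, 98.0, 101.0]), (111, [92.0, 97.0, 101.0]), (112, [91.0, 96.0, 99.0]), (113, [82.0, 87.0, 91.0]), (114, [63.0, 68.0, 73.0]), (115, [41.0, 46.0, 54.0]), (116, [28.0, 35.0, 46.0]), (117, [28.0, 35.0, 49.0]), (118, [30.0, 38.0, 52.0]), (119, [30.0, 38.0, 52.0])]
[(127, [25.0, 31.0, 42.0]), (128, [25.0, 32.0, 43.0]), (129, [27.0, 33.0, 43.0]), (130, [37.0, 42.0, 51.0]), (131, [56.0, 61.0, 67.0]), (132, [75.0, 80.0, 85.0]), (133, [87.0, 91.0, 95.0]), (134, [100.0, 105.0, 107.0]), (135, [118.0, 124.0, 126.0]), (136, [129.0, 135.0, 138.0])]
```

```bash
python3 - <<'E'
from fit import *
from scipy.interpolate import interp1d
# back rim (far edge of upper face) of the empty eye, frame d, by half-crossing of R-B
for n in("scene","top"):
    im=cv2.imread(n+"d.png").astype(float);p=im[...,2]-im[...,0];e=(.5418,.2825)
    for deg in(range(80,180,15) if n=="scene" else range(20,360,20)):
        if n=="top" and 240<deg<300: continue
        dr=np.array([np.cos(np.radians(deg)),np.sin(np.radians(deg))]);r=np.arange(.024,.042,.0005)
        X=np.c_[e[0]+r*dr[0],e[1]+r*dr[1],0*r+.1525];uv=proj(n,X).astype(np.float32)
        v=cv2.remap(p.astype(np.float32),uv[:,:1],uv[:,1:],cv2.INTER_LINEAR)[:,0]
        t=(v[:6].min()+np.median(v[-6:]))/2;k=np.argmax(v>t);print(n,deg,round(r[k]*1000,1),end="; ")
    print()
E
```

```text
scene 80 31.0; scene 95 31.5; scene 110 31.5; scene 125 31.5; scene 140 31.5; scene 155 31.5; scene 170 31.0; 
top 20 31.0; top 40 31.0; top 60 32.0; top 80 32.0; top 100 32.5; top 120 32.0; top 140 32.5; top 160 32.0; top 180 32.5; top 200 35.5; top 220 38.5; top 240 24.0; top 300 36.0; top 320 32.5; top 340 31.0;
```

```bash
python3 -c "
from bench import *
print(close_job())"
```

```text
the job is handed in; nothing more can be done
None
```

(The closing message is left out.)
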